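# Reset the tripped dust extractor

## Task

The dust extractor's overload has tripped: on its grey control box, push the sliding dust shutter fully open by its upright fin, reach a fingertip into the well underneath and press the sunken reset key right to the bottom, keeping it down for about a second, then push the shutter fully shut again over the well. Do it all by pushing, with nothing picked up: do not lift, tip or shove the box, do not press the two raised round buttons on it, and leave the other things where they are.

Things in the scene. Friction and masses are not known exactly. Their poses are not given: they have to be found in the camera images.
- box: grey steel control box, 160 (x) x 290 (y) x 70 mm high, about 2.5 kg, standing loose on rubber feet on the bench. Origin: centre of its underside, at bench height; z up; its top face is at z = 70
- well (a point): middle of the mouth of the well, level with the box's top face, at x = -12, y = -5, z = 70 mm in the box's frame; axes as the box's. The well is a straight rectangular recess, 50 (along box x) x 34 (along box y) mm, 32 mm deep to its floor
- shutter (a joint): slide (m) of the aluminium dust shutter along box +y: 0 = shut, centred over the well; 0.055 = fully open at its end stop, well uncovered. Starts 0 to 15 mm open, stays where left, slides with about 2 N, captive. Plate 64 (x) x 50 (y) x 3 mm, upper side at box z = 73.5, between two guide rails along y, 6 mm high, at box x = -54..-46 and 22..30, y = -37..83
- fin_top (a point): middle of the top edge of the shutter's upright fin, 50 (along box x) x 6 (along box y) x 18 mm high above the plate. It moves with the shutter: shut, it is at box x = -12, y = 11, z = 91.5 mm; open, at y = 66
- reset (a joint): travel (m) of the reset key: 0 = up, 0.006 = pressed to the bottom; moves straight down, springs back, needs about 2.5 N to start and 6 N at the bottom
- key_top (a point): centre of the top of the reset key, a grey rectangular key 34 (along box x) x 22 (along box y) mm in the middle of the well; up, it lies 20 mm below the box's top face (box z = 50)
- start (a joint): travel (m) of the smaller raised round button (24 mm across, its top 21 mm above the box's top face) at x = -12, y = -68 mm in the box's frame: 0 = up, 0.005 = down; not to be pressed
- stop (a joint): travel (m) of the larger raised round button (34 mm across, its top 21 mm above the box's top face) at x = -12, y = -115 mm in the box's frame: 0 = up, 0.005 = down; not to be pressed
- pencil: flat carpenter's pencil, 10 x 150 x 8 mm, lying loose along box y on the box's top face near its +x edge, to be left there; origin at the centre of its underside
- offcut: wooden offcut 40 x 90 x 30 mm on the bench on the -x side of the box, to be left; origin at the centre of its underside
- tape: tape measure, 70 x 45 x 65 mm high, near the box, to be left; origin at the centre of its underside
- glue: closed glue jar, 56 mm across, 110 mm high, near the box, to be left; origin at the centre of its underside
- socket: steel wrench socket, 28 mm across, 32 mm high, upright on the -x side of the box, to be left; origin at the centre of its underside
- pushstick: plywood push stick, 260 x 50 x 12 mm, flat on the bench on the -y side of the box, to be left; origin at the centre of its underside
- driver: screwdriver, 180 mm long, lying on the bench on the +x side of the box, to be left; origin under it near its middle

How it is judged:
By the outcome, as a careful person would: the job done as asked, in the order asked, and still so for the second after the job is handed in, with the robot touching nothing.
It also fails if it takes over 56 s, if anything falls off the work surface, if the arm or the gripper's body presses on something with over 40 N, if the wrist force passes 120 N, or if a joint passes its speed limit or range.

## Robot

A 7-joint arm with a two-finger parallel gripper is mounted at the origin on the work surface. World frame = base frame: x ahead of the robot, y to its left, z up, the work surface at z = 0. Lengths are in m, angles in rad, forces in N, time in s.
With the tool pointing down it reaches from about 0.4 to 0.875 m from the base axis. Payload 19.3 kg.
Tool frame: the origin (TCP) lies midway between the tips of the shut fingers; the grasp point (between the pads) lies 19 mm behind it; z points along the fingers, y is the direction in which the jaws open and shut (so a half turn about z gives the same grasp; the last joint's range is limited). The gripper opens to 85 mm and grips with 20 to 120 N. Pads are 22 mm wide; open, the fingers measure 114 mm over their backs; the gripper's body (76 mm by 85 mm) begins 54 mm behind the grasp point. The pads swing forward as they close: fully open they stand 13 mm farther back than shut.
Start: joints at [-1.353, 0.521, -0.036, 1.599, 0.021, 1.021, -0.113], TCP at [0.177, 0.599, 0.231] pointing down, gripper open.
Joint ranges: [-2.91, 2.91], [-0.3, 2.13], [-1.5, 1.42], [0.17, 2.43], [-1.26, 4.41], [0.16, 1.93], [-2.52, 2.52]. Speed limits (rad/s): [1.89, 1.89, 2.39, 2.39, 3.01, 3.01, 3.01].

## Interface

Orientations are given as [roll, pitch, yaw] about the fixed x, y, z axes, in that order (R = Rz(yaw) Ry(pitch) Rx(roll)).
In Python, from workcell import bot, eyes gives the robot as it stands. The module is installed in compiled form; this text tells all that it offers.
- The arm moves only by the shell command python3 -m jog 'ROWS' [FORCE]. ROWS is JSON, a list of rows, each an object with "delta_pos": the shift along the world's x, y, z in mm, a list of three; "spin": the turn about the world's z in rad; "claw": the closure, from 0 (fully open) to 1 (shut). In form: [{"delta_pos": [tx, ty, tz], "spin": spin, "claw": claw}, ...]. A call has 1 to 8 rows; each row is the pose to reach, as a shift and turn from the pose measured when the call began; what a row does not reach only later rows make up. A row lasts 1/10 s, in which the tool goes at most 50 mm and 8.59 degrees, less where a joint would pass 70% of its speed; a pose out of reach is approached as far as the arm can. A call with a gripper value outside its range is refused whole. The fingers move at their own pace and stop on an object; FORCE is the grip in N (left out, the last holds). Time passes only in rows, so rows that repeat a pose let the fingers close. It gives the time, the measured TCP pose, the force and the opening at its end, in the units of the state.
- bot.observe(): the state, without advancing time (a new reading comes with each control period).
- eyes.grab_frame(name): name is "scene" or "top" or "wrist"; returns the picture (420x560x3 uint8, blue, green, red); there is no depth.
- eyes.camera_params(name): a dict with "fx", "fy", "cx", "cy" (pixels), "origin" and "attitude" of the camera in the world. Camera axes: x right, y up, looking along -z (the intrinsics and any distortion apply to the point x, -y, -z); pixel columns grow to the right and rows downward; lengths in m; the calibration is good to about 2 mm. A picture is of the moment at which its call begins: read the wrist's pose just before it. camera_params takes no time and is no camera call; for the wrist camera it gives the pose at the moment of the call.
- bot.job_done(): hands the job in, once; it reports no verdict.
The state is a dict: "clock": time; "qpos": joint angles; "qd": joint speeds; "joint_efforts": joint torques, N m; "position": TCP position; "tool_rot": TCP orientation; "force": force on the tool from outside, world axes, zero at the start; "moment": the same for the moment, N m; "grip_width": finger opening in m.
Only numpy, scipy, OpenCV 4.12 (cv2) and the standard library are available. Lean on these libraries where they do the work, as an engineer would, in place of code of your own. Each camera call takes 0.05 s, during which the arm holds its last target. There are 200 camera calls.

## Working session

There is one attempt and no reset: what is moved stays moved. The work goes in short steps, Python scripts to look and compute and a shell command to move; the robot and the scene stay as the last step left them, time stands still between calls to the robot, and variables do not carry over. Pictures are saved under pics/ and viewed, about 8 in all and at most 12, crops included, and the job is handed in when it is done.

```bash
mkdir -p pics
cat > h.py <<'E'
import numpy as np,cv2
from workcell import bot,eyes
def cast(name,px,z,P=None):
    P=P or eyes.camera_params(name)
    R=np.array(P["attitude"]); 
    if R.shape!=(3,3):
        from scipy.spatial.transform import Rotation as Ro
        R=Ro.from_euler('xyz',R).as_matrix() if R.size==3 else Ro.from_quat(R).as_matrix()
    o=np.array(P["origin"]); px=np.atleast_2d(px).astype(float)
    d=np.c_[(px[:,0]-P["cx"])/P["fx"],-(px[:,1]-P["cy"])/P["fy"],-np.ones(len(px))]@R.T
    return o+d*((z-o[2])/d[:,2])[:,None]
E
python3 - <<'E'
from h import *
s=bot.observe();print(s)
for n in("top","scene","wrist"):
    print(n,eyes.camera_params(n))
    cv2.imwrite(f"pics/{n}0.png",eyes.grab_frame(n))
E
```

```text
{'clock': 0.0, 'qpos': array([-1.35319018,  0.52200672, -0.03635136,  1.6000016 ,  0.02120168,
        1.02110146, -0.11281869]), 'qd': array([ 1.72149485e-03, -1.22317660e-03,  1.75342700e-04,  4.73295038e-04,
        1.49975284e-03,  5.44242251e-04, -2.13208931e-05]), 'joint_efforts': array([-3.89998086e-04, -9.27122855e+01,  1.97960213e+00, -3.69936454e+01,
        1.78050151e-02,  8.21966794e-03,  2.20533155e-05]), 'position': array([0.17733253, 0.59896271, 0.2307323 ]), 'tool_rot': array([-3.14046275e+00,  7.05327178e-05,  2.85377943e+00]), 'force': array([0.38864658, 0.22694034, 0.20502247]), 'moment': array([ 0.00152043, -0.06561814, -0.01968991]), 'grip_width': 0.08517620673263991}
top {'fx': 423.33584423632874, 'fy': 423.33584423632874, 'cx': 273.04576186661, 'cy': 208.84822351983863, 'origin': array([0.44681714, 0.04698577, 1.11290796]), 'attitude': array([ 0.12181591,  0.02575542, -1.55624632])}
scene {'fx': 455.72504865857746, 'fy': 455.72504865857746, 'cx': 283.84960478772666, 'cy': 209.9604557754962, 'origin': array([0.81647907, 0.52189189, 0.79009364]), 'attitude': array([6.62601968e-01, 5.58596132e-04, 2.65109943e+00])}
wrist {'fx': 339.51773807407534, 'fy': 339.51773807407534, 'cx': 275.4568944808434, 'cy': 215.57729077543277, 'origin': array([0.10879717, 0.62016421, 0.37165181]), 'attitude': array([-2.84092686e-01, -6.78344631e-04,  1.28335309e+00])}
```

View pics/top0.png

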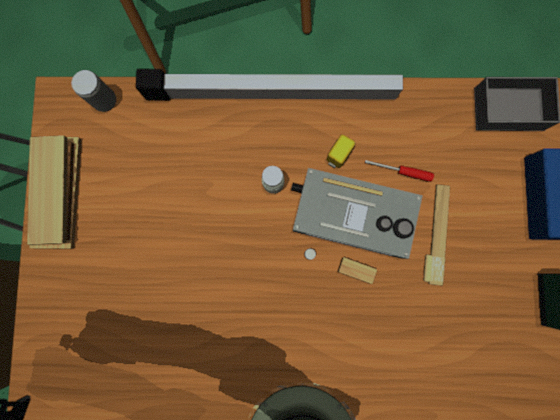

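View pics/scene0.png

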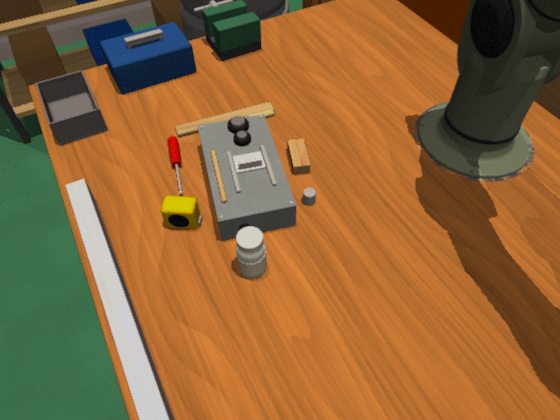

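Top view: box corners are near (309,170), (424,191), (408,258) and (294,230). The buttons are at (385,223) and (403,228), the shutter is at (355,217), and the glue is off the box's +y end at (273,179). I'll measure next, with an enlarged crop.

Run:
```python
from h import *
t=cv2.imread("pics/top0.png"); s=cv2.imread("pics/scene0.png")
a=cv2.resize(t[160:265,285:433],None,fx=5,fy=5,interpolation=cv2.INTER_CUBIC)
cv2.imwrite("pics/c1.png",a)
hsv=cv2.cvtColor(t,cv2.COLOR_BGR2HSV)
m=((hsv[...,1]<75)).astype(np.uint8)*255; m[:, :285]=0;m[:160]=0;m[270:]=0;m[:,430:]=0
m=cv2.morphologyEx(m,cv2.MORPH_CLOSE,np.ones((15,15)));m=cv2.morphologyEx(m,cv2.MORPH_OPEN,np.ones((25,25)))
c=max(cv2.findContours(m,0,2)[0],key=cv2.contourArea)
r=cv2.minAreaRect(c);b=cv2.boxPoints(r);print(b)
w=cast("top",b,.07);print(w.round(4));print([np.linalg.norm(w[i]-w[i-1]).round(4) for i in range(4)],w.mean(0))
```

```text
[[289.51205 236.86113]
 [302.73178 163.20827]
 [422.9611  184.78789]
 [409.74136 258.44073]]
[[ 0.5052  0.0342  0.07  ]
 [ 0.6904  0.0028  0.07  ]
 [ 0.6384 -0.2949  0.07  ]
 [ 0.4566 -0.258   0.07  ]]
[np.float64(0.2962), np.float64(0.1879), np.float64(0.3022), np.float64(0.1855)] [ 0.57266153 -0.12897381  0.07      ]
```

View pics/c1.png

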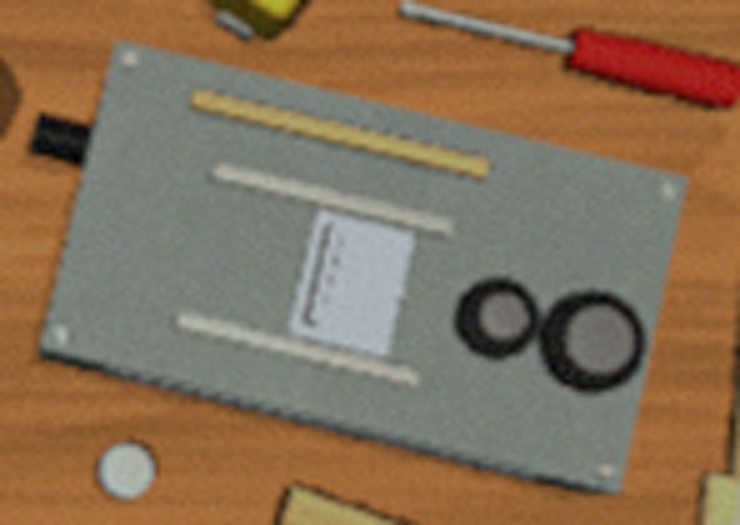

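Crop: top-face corners are (118,42), (686,178), (618,492) and (42,352). The rail ends run (213,172)–(453,228) and (180,320)–(417,378). The plate is (318,208), (414,233), (388,355), (290,332), with the fin near its left edge. I'll do a rigid fit on these points.

```bash
cat >> h.py <<'E'
def fit(B,W):
    B=np.array(B,float);W=np.array(W)[:,:2]
    b=B-B.mean(0);w=W-W.mean(0)
    a=np.arctan2((b[:,0]*w[:,1]-b[:,1]*w[:,0]).sum(),(b*w).sum())
    R=np.array([[np.cos(a),-np.sin(a)],[np.sin(a),np.cos(a)]])
    t=W.mean(0)-R@B.mean(0)
    return a,t,(W-B@R.T-t)
E
python3 - <<'E'
from h import *
f=lambda q:(np.array(q,float)+.5)/5-.5+np.array([285,160])
C=cast("top",f([(118,42),(686,178),(618,492),(42,352)]),.07)
Rl=cast("top",f([(213,172),(453,228),(180,320),(417,378)]),.076)
B=np.array([(80,145),(80,-145),(-80,-145),(-80,145),(26,83),(26,-37),(-50,83),(-50,-37)])/1e3
a,t,r=fit(B,np.r_[C,Rl]);print(a,t,(r*1e3).round(1))
R=np.array([[np.cos(a),-np.sin(a)],[np.sin(a),np.cos(a)]])
P=cast("top",f([(318,208),(414,233),(388,355),(290,332)]),.0735)
print(((P[:,:2]-t)@R*1e3).round(1))
st=cast("top",f([(505,315),(600,340)]),.091);print(((st[:,:2]-t)@R*1e3).round(1))
n="top"
for nm,p,z in[("glue",(273,173),.11),("socket",(310,254),.032)]:
    w=cast(n,p,z)[0];print(nm,w,((w[:2]-t)@R*1e3).round(1))
for y in(-45,-5,11,26,66,95):print(y,t+R@[-.012,y/1e3])
print("y axis",R[:,1])
E
```

```text
-0.22964883228382596 [ 0.56787946 -0.13283282] [[-0.5 -1.1]
 [-0.5  0.9]
 [ 0.7  1.5]
 [-0.8 -0.8]
 [-0.2  0.2]
 [ 0.5 -0.5]
 [ 0.2 -0.9]
 [ 0.6  0.7]]
[[ 21.   28.7]
 [ 20.1 -19.8]
 [-41.7 -20.5]
 [-42.2  28.4]]
[[ -11.4  -67.8]
 [ -12.3 -114.4]]
glue [0.65636806 0.07598417 0.11      ] [ 38.6 223.5]
socket [ 0.4645622  -0.01860521  0.032     ] [-126.6   87.7]
-45 [ 0.5459509  -0.17391979]
-5 [ 0.55505633 -0.13496993]
11 [ 0.55869849 -0.11938999]
26 [ 0.56211303 -0.10478379]
66 [ 0.57121845 -0.06583394]
95 [ 0.57781988 -0.03759529]
y axis [0.22763559 0.97374639]
```

```bash
python3 -m jog '[{"delta_pos":[20,-40,0],"spin":-0.14,"claw":1},{"delta_pos":[40,-80,0],"spin":-0.28,"claw":1},{"delta_pos":[60,-120,0],"spin":-0.42,"claw":1},{"delta_pos":[80,-160,0],"spin":-0.56,"claw":1},{"delta_pos":[100,-200,0],"spin":-0.7,"claw":1},{"delta_pos":[120,-240,0],"spin":-0.8,"claw":1},{"delta_pos":[140,-280,0],"spin":-0.8,"claw":1},{"delta_pos":[160,-320,0],"spin":-0.8,"claw":1}]' 20
```

```text
clock: 0.95
position: [0.3377, 0.2774, 0.2309]
tool_rot: [-3.141, -0.0, 2.054]
force: [1.5, 2.0, 0.2]
grip_width: 0.0001
```

```bash
python3 -m jog '[{"delta_pos":[22,-41,0],"spin":-0.1,"claw":1},{"delta_pos":[44,-82,0],"spin":-0.2,"claw":1},{"delta_pos":[66,-123,0],"spin":-0.3,"claw":1},{"delta_pos":[88,-164,0],"spin":-0.4,"claw":1},{"delta_pos":[110,-205,0],"spin":-0.5,"claw":1},{"delta_pos":[132,-246,0],"spin":-0.6,"claw":1},{"delta_pos":[154,-287,0],"spin":-0.7,"claw":1},{"delta_pos":[175,-328,0],"spin":-0.713,"claw":1}]'
python3 -m jog '[{"delta_pos":[20,-40,0],"spin":0,"claw":1},{"delta_pos":[40,-80,-10],"spin":0,"claw":1},{"delta_pos":[42,-84,-30],"spin":0,"claw":1},{"delta_pos":[42,-84,-50],"spin":0,"claw":1},{"delta_pos":[42,-84,-50],"spin":0,"claw":1},{"delta_pos":[42,-84,-50],"spin":0,"claw":1}]'
python3 - <<'E'
from h import *
s=bot.observe();print(s['position'],s['tool_rot'],s['force'])
P=eyes.camera_params("wrist");print(P);cv2.imwrite("pics/w1.png",eyes.grab_frame("wrist"))
E
```

```text
clock: 1.75
position: [0.5134, -0.0523, 0.2309]
tool_rot: [-3.141, -0.0, 1.337]
force: [-0.2, 1.4, 0.8]
grip_width: 0.0001
clock: 2.35
position: [0.5553, -0.1362, 0.1812]
tool_rot: [-3.14, 0.0, 1.338]
force: [0.3, -0.1, 0.6]
grip_width: 0.0004
[ 0.55529209 -0.13616214  0.1811864 ] [-3.14045273e+00  3.69367679e-05  1.33753413e+00] [ 0.27604777 -0.08688906  0.61944989]
{'fx': 339.51773807407534, 'fy': 339.51773807407534, 'cx': 275.4568944808434, 'cy': 215.57729077543277, 'origin': array([ 0.57135165, -0.06626798,  0.32205704]), 'attitude': array([-2.81661165e-01,  2.56375507e-04, -2.32904283e-01])}
```

View pics/w1.png

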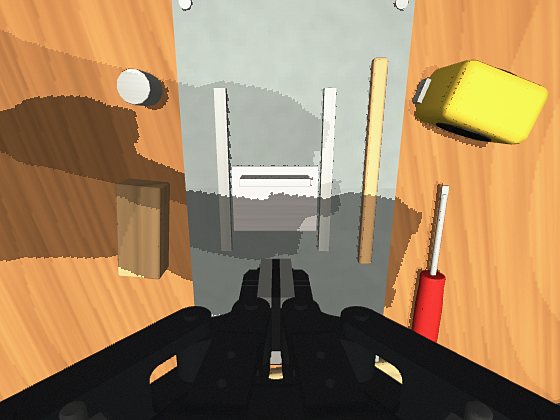

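Wrist view, image up being box +y: the left rail runs (220,88)–(226,250) and the right rail (329,88)–(323,250). The plate spans rows 166–232, and the fin is at rows ~176–186, columns 239–312. The fingertips are behind the fin. I'll cross-check the pose with rays.

```bash
cat >> h.py <<'E'
A=-0.22965;T=np.array([0.56788,-0.13283]);RB=np.array([[np.cos(A),-np.sin(A)],[np.sin(A),np.cos(A)]])
box=lambda w:((np.atleast_2d(w)[:,:2]-T)@RB*1e3).round(1)
E
python3 - <<'E'
from h import *
print("tcp",box(bot.observe()['position']))
print("rails want (-50,83)(26,83)(-50,-37)(26,-37)",box(cast("wrist",[(220,88),(329,88),(226,250),(323,250)],.076)))
print("box corners screws",box(cast("wrist",[(185,3),(401,3)],.07)))
print("plate",box(cast("wrist",[(232,166),(317,166),(232,232),(317,232)],.0735)))
print("fin z.0915",box(cast("wrist",[(239,176),(312,176),(239,187),(312,187)],.0915)))
E
```

```text
tcp [[-11.2  -6. ]]
rails want (-50,83)(26,83)(-50,-37)(26,-37) [[-49.2  85.1]
 [ 25.2  84.9]
 [-50.2 -33.4]
 [ 25.3 -33.6]]
box corners screws [[-70.5 137.9]
 [ 71.2 137.6]]
plate [[-43.4  31.6]
 [ 18.9  31.4]
 [-45.3 -19.4]
 [ 20.5 -19.7]]
fin z.0915 [[-36.5  27.2]
 [ 13.5  27. ]
 [-36.8  19.5]
 [ 13.7  19.4]]
```

```bash
python3 -m jog '[{"delta_pos":[0,0,-30],"spin":0.004,"claw":1},{"delta_pos":[0,0,-60],"spin":0.004,"claw":1},{"delta_pos":[0,0,-80],"spin":0.004,"claw":1},{"delta_pos":[0,0,-90],"spin":0.004,"claw":1},{"delta_pos":[0,0,-96],"spin":0.004,"claw":1},{"delta_pos":[0,0,-100],"spin":0.004,"claw":1},{"delta_pos":[0,0,-100],"spin":0.004,"claw":1}]'
python3 -m jog '[{"delta_pos":[1,5,0],"spin":0,"claw":1},{"delta_pos":[2,10,0],"spin":0,"claw":1},{"delta_pos":[3,14,0],"spin":0,"claw":1},{"delta_pos":[4,18,0],"spin":0,"claw":1},{"delta_pos":[5,22,0],"spin":0,"claw":1},{"delta_pos":[6,26,0],"spin":0,"claw":1},{"delta_pos":[7,30,0],"spin":0,"claw":1},{"delta_pos":[7,30,0],"spin":0,"claw":1}]'
```

```text
clock: 3.1
position: [0.556, -0.1361, 0.0822]
tool_rot: [3.141, -0.0, 1.342]
force: [-0.7, -0.3, 0.6]
grip_width: -0.0
clock: 3.9
position: [0.5631, -0.1053, 0.0821]
tool_rot: [3.141, -0.001, 1.343]
force: [0.3, 0.5, -0.6]
grip_width: 0.0003
```

```bash
python3 -m jog '[{"delta_pos":[1,4,0],"spin":0,"claw":1},{"delta_pos":[2,8,0],"spin":0,"claw":1},{"delta_pos":[3,12,0],"spin":0,"claw":1},{"delta_pos":[4,16,0],"spin":0,"claw":1},{"delta_pos":[4.7,20,0],"spin":0,"claw":1}]'
for i in 1; do python3 -m jog '[{"delta_pos":[0.5,2,0],"spin":0,"claw":1},{"delta_pos":[0.5,2,0],"spin":0,"claw":1}]'; done
python3 - <<'E'
from h import *
s=bot.observe();print(box(s['position']),s['force'])
P=eyes.camera_params("wrist");cv2.imwrite("pics/w2.png",eyes.grab_frame("wrist"))
E
```

```text
clock: 4.4
position: [0.5679, -0.0849, 0.0821]
tool_rot: [3.141, -0.001, 1.343]
force: [-0.2, -2.0, 0.0]
grip_width: 0.0001
clock: 4.6
position: [0.5686, -0.0824, 0.0821]
tool_rot: [3.141, -0.001, 1.343]
force: [-0.7, 0.4, -0.5]
grip_width: -0.0001
[[-10.8  49.3]] [-0.65371658  0.38634567 -0.4547276 ]
```

View pics/w2.png

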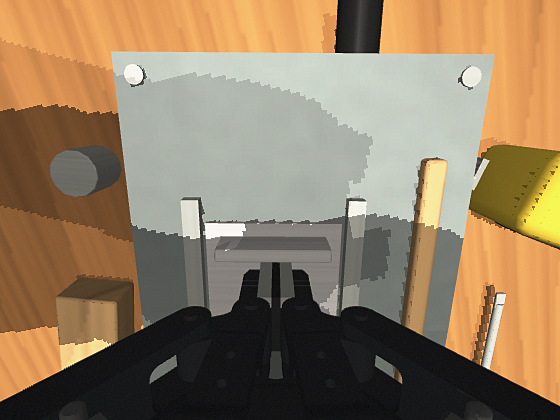

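The shutter is sliding with the fin ahead of the fingers: its leading edge is at row 222, and the rail ends are near row 200. Next I creep to the stop.

```bash
python3 -m jog '[{"delta_pos":[0.35,1.5,0],"spin":0,"claw":1},{"delta_pos":[0.35,1.5,0],"spin":0,"claw":1}]'
python3 -m jog '[{"delta_pos":[0.25,1,0],"spin":0,"claw":1},{"delta_pos":[0.25,1,0],"spin":0,"claw":1}]'
```

```text
clock: 4.85
position: [0.5689, -0.081, 0.0821]
tool_rot: [3.141, -0.001, 1.343]
force: [-0.2, 0.6, 0.5]
grip_width: 0.0002
clock: 5.05
position: [0.5692, -0.08, 0.0821]
tool_rot: [3.141, -0.001, 1.343]
force: [-0.2, 0.2, -0.1]
grip_width: 0.0001
```

```bash
python3 -m jog '[{"delta_pos":[0.25,1,0],"spin":0,"claw":1},{"delta_pos":[0.25,1,0],"spin":0,"claw":1}]'
```

```text
clock: 5.25
position: [0.5694, -0.0789, 0.082]
tool_rot: [3.141, -0.001, 1.343]
force: [0.2, -1.1, -0.3]
grip_width: -0.0002
```

```bash
python3 -m jog '[{"delta_pos":[0.25,1,0],"spin":0,"claw":1},{"delta_pos":[0.25,1,0],"spin":0,"claw":1}]'
python3 - <<'E'
from h import *
s=bot.observe();print(box(s['position']),s['force'])
f=eyes.grab_frame("wrist");cv2.imwrite("pics/w3.png",f)
print("TCP y vs fin: rails end",box(cast("wrist",[(192,200),(355,200)],.076)))
E
```

```text
clock: 5.45
position: [0.5695, -0.0786, 0.082]
tool_rot: [3.141, -0.0, 1.343]
force: [-0.9, -4.8, 0.5]
grip_width: 0.0001
[[-10.8  53.2]] [-0.88023473 -4.83255449  0.47095912]
TCP y vs fin: rails end [[-48.5  89.6]
 [ 24.   89.7]]
```

```bash
python3 -m jog '[{"delta_pos":[0.25,1,0],"spin":0,"claw":1},{"delta_pos":[0.25,1,0],"spin":0,"claw":1}]'
```

```text
clock: 5.7
position: [0.5695, -0.0785, 0.0821]
tool_rot: [3.141, 0.001, 1.342]
force: [-2.2, -6.5, 0.4]
grip_width: -0.0
```

View pics/w3.png

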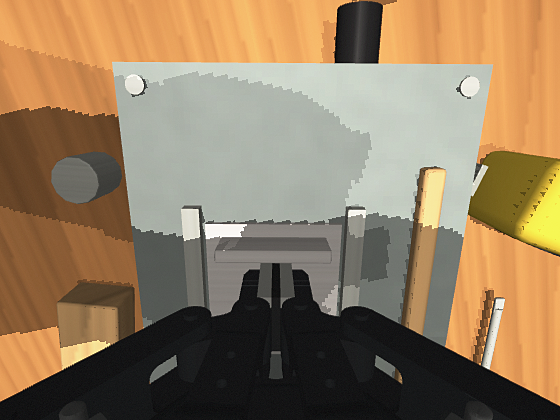

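The stop is reached: the TCP stalled at box y 53.3 and the force rose to about 7 N. Next I back off, rise, go over the well and descend.

```bash
python3 -m jog '[{"delta_pos":[-2,-10,0],"spin":0,"claw":1},{"delta_pos":[-4,-20,15],"spin":0,"claw":1},{"delta_pos":[-8,-34,25],"spin":0,"claw":1},{"delta_pos":[-12,-48,25],"spin":0,"claw":1},{"delta_pos":[-14,-55.5,20],"spin":0,"claw":1},{"delta_pos":[-14,-55.5,10],"spin":0,"claw":1},{"delta_pos":[-14,-55.5,0],"spin":0,"claw":1},{"delta_pos":[-14,-55.5,0],"spin":0,"claw":1}]'
python3 -m jog '[{"delta_pos":[0,0,-5],"spin":0,"claw":1},{"delta_pos":[0,0,-10],"spin":0,"claw":1},{"delta_pos":[0,0,-14],"spin":0,"claw":1},{"delta_pos":[0,0,-17],"spin":0,"claw":1},{"delta_pos":[0,0,-17],"spin":0,"claw":1}]'
python3 - <<'E'
from h import *
s=bot.observe();print(box(s['position']),s['force'])
f=eyes.grab_frame("wrist");cv2.imwrite("pics/w4.png",f)
cv2.imwrite("pics/s4.png",cv2.resize(eyes.grab_frame("scene")[100:250,170:320],None,fx=4,fy=4))
E
```

```text
clock: 6.5
position: [0.5546, -0.1331, 0.08]
tool_rot: [-3.139, 0.001, 1.343]
force: [0.0, 0.2, -0.2]
grip_width: 0.0
clock: 7.0
position: [0.5545, -0.1331, 0.0626]
tool_rot: [-3.139, 0.001, 1.343]
force: [0.4, 0.6, -0.3]
grip_width: 0.0002
[[-13.   -3.3]] [ 0.42349943  0.59501087 -0.30111777]
```

View pics/w4.png

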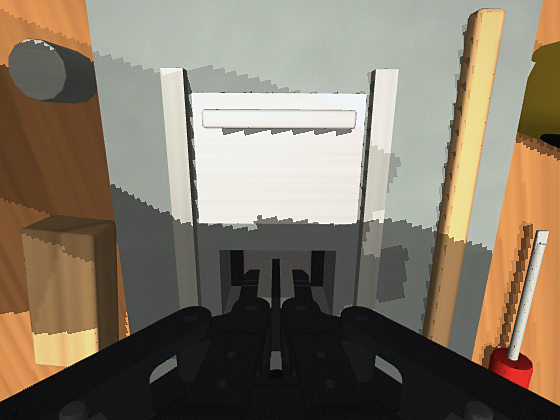

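The shutter is fully open and the tip is inside the well with no contact; the well edges are at columns 219–336, with the far edge at row 250. Now I press.

```bash
python3 -m jog '[{"delta_pos":[0,0,-4],"spin":0,"claw":1},{"delta_pos":[0,0,-8],"spin":0,"claw":1},{"delta_pos":[0,0,-11],"spin":0,"claw":1},{"delta_pos":[0,0,-11],"spin":0,"claw":1}]'
python3 -m jog '[{"delta_pos":[0,0,-2],"spin":0,"claw":1},{"delta_pos":[0,0,-4],"spin":0,"claw":1},{"delta_pos":[0,0,-4],"spin":0,"claw":1}]'
python3 -m jog '[{"delta_pos":[0,0,-2],"spin":0,"claw":1},{"delta_pos":[0,0,-2],"spin":0,"claw":1}]'
```

```text
clock: 7.5
position: [0.5544, -0.1331, 0.0515]
tool_rot: [-3.139, 0.001, 1.342]
force: [0.1, 0.4, -0.1]
grip_width: -0.0001
clock: 7.8
position: [0.5546, -0.1332, 0.0475]
tool_rot: [-3.139, 0.001, 1.342]
force: [0.7, -0.1, 3.6]
grip_width: 0.0004
clock: 8.0
position: [0.5546, -0.1332, 0.0454]
tool_rot: [-3.139, 0.001, 1.342]
force: [-0.7, 0.1, 5.5]
grip_width: -0.0
```

```bash
python3 -m jog '[{"delta_pos":[0,0,-1.5],"spin":0,"claw":1},{"delta_pos":[0,0,-1.5],"spin":0,"claw":1}]'
python3 -m jog '[{"delta_pos":[0,0,-1.5],"spin":0,"claw":1},{"delta_pos":[0,0,-1.5],"spin":0,"claw":1}]'
```

```text
clock: 8.2
position: [0.5546, -0.1332, 0.0441]
tool_rot: [-3.139, 0.001, 1.342]
force: [-0.9, 0.3, 6.3]
grip_width: 0.0
clock: 8.4
position: [0.5547, -0.1333, 0.0438]
tool_rot: [-3.139, 0.0, 1.342]
force: [-6.3, 3.6, 29.7]
grip_width: -0.0001
```

The key has bottomed out: it stalled at z = 0.0438 and the force rose. I'll hold it down at about 12 N.

```bash
python3 -m jog '[{"delta_pos":[0,0,-0.6],"spin":0,"claw":1},{"delta_pos":[0,0,-0.6],"spin":0,"claw":1},{"delta_pos":[0,0,-0.6],"spin":0,"claw":1},{"delta_pos":[0,0,-0.6],"spin":0,"claw":1},{"delta_pos":[0,0,-0.6],"spin":0,"claw":1},{"delta_pos":[0,0,-0.6],"spin":0,"claw":1},{"delta_pos":[0,0,-0.6],"spin":0,"claw":1},{"delta_pos":[0,0,-0.6],"spin":0,"claw":1}]'
python3 -m jog '[{"delta_pos":[0,0,-0.6],"spin":0,"claw":1},{"delta_pos":[0,0,-0.6],"spin":0,"claw":1},{"delta_pos":[0,0,-0.6],"spin":0,"claw":1}]'
python3 -m jog '[{"delta_pos":[0,0,10],"spin":0,"claw":1},{"delta_pos":[0,0,25],"spin":0,"claw":1},{"delta_pos":[0,0,45],"spin":0,"claw":1},{"delta_pos":[0,0,70],"spin":0,"claw":1},{"delta_pos":[0,0,80],"spin":0,"claw":1},{"delta_pos":[0,0,80],"spin":0,"claw":1}]'
```

```text
clock: 9.2
position: [0.5547, -0.1333, 0.0439]
tool_rot: [-3.14, -0.0, 1.342]
force: [-5.1, 1.1, 20.3]
grip_width: -0.0001
clock: 9.5
position: [0.5546, -0.1332, 0.0439]
tool_rot: [-3.14, -0.001, 1.342]
force: [-4.5, 1.8, 17.6]
grip_width: -0.0002
clock: 10.1
position: [0.5554, -0.1332, 0.1254]
tool_rot: [3.141, -0.001, 1.342]
force: [-0.2, -0.2, -1.1]
grip_width: -0.0002
```

```bash
python3 -m jog '[{"delta_pos":[7,30,0],"spin":0,"claw":1},{"delta_pos":[14,60,0],"spin":0,"claw":1},{"delta_pos":[21,90,0],"spin":0,"claw":1},{"delta_pos":[23.5,101,0],"spin":0,"claw":1},{"delta_pos":[23.5,101,0],"spin":0,"claw":1},{"delta_pos":[23.5,101,-20],"spin":0,"claw":1},{"delta_pos":[23.5,101,-40],"spin":0,"claw":1},{"delta_pos":[23.5,101,-43.5],"spin":0,"claw":1}]'
python3 -m jog '[{"delta_pos":[-1,-5,0],"spin":0,"claw":1},{"delta_pos":[-2,-10,0],"spin":0,"claw":1},{"delta_pos":[-3,-14,0],"spin":0,"claw":1},{"delta_pos":[-4,-18,0],"spin":0,"claw":1},{"delta_pos":[-5,-22,0],"spin":0,"claw":1},{"delta_pos":[-6,-26,0],"spin":0,"claw":1},{"delta_pos":[-7,-30,0],"spin":0,"claw":1}]'
python3 -c "
from h import *
print(box(bot.observe()['position']))"
```

```text
clock: 10.9
position: [0.5774, -0.0336, 0.0799]
tool_rot: [-3.139, 0.0, 1.341]
force: [-0.4, 0.0, 0.7]
grip_width: 0.0002
clock: 11.6
position: [0.5705, -0.0638, 0.0801]
tool_rot: [-3.139, 0.0, 1.341]
force: [1.4, 1.2, 2.0]
grip_width: -0.0002
[[-13.2  67.8]]
```

```bash
python3 -m jog '[{"delta_pos":[-1,-5,1],"spin":0,"claw":1},{"delta_pos":[-2,-10,1],"spin":0,"claw":1},{"delta_pos":[-3,-15,1],"spin":0,"claw":1},{"delta_pos":[-4,-20,1],"spin":0,"claw":1},{"delta_pos":[-5.2,-25,1],"spin":0,"claw":1},{"delta_pos":[-6.4,-30,1],"spin":0,"claw":1},{"delta_pos":[-7.6,-35,1],"spin":0,"claw":1},{"delta_pos":[-7.6,-35,1],"spin":0,"claw":1}]'
python3 -m jog '[{"delta_pos":[-0.5,-2,0],"spin":0,"claw":1},{"delta_pos":[-0.5,-2,0],"spin":0,"claw":1}]'
python3 -m jog '[{"delta_pos":[-0.35,-1.5,0],"spin":0,"claw":1},{"delta_pos":[-0.35,-1.5,0],"spin":0,"claw":1}]'
python3 -m jog '[{"delta_pos":[-0.25,-1,0],"spin":0,"claw":1},{"delta_pos":[-0.25,-1,0],"spin":0,"claw":1}]'
python3 -c "
from h import *
print(box(bot.observe()['position']))"
```

```text
clock: 12.4
position: [0.5627, -0.0998, 0.0811]
tool_rot: [-3.14, 0.001, 1.34]
force: [-0.6, -0.2, 0.7]
grip_width: -0.0003
clock: 12.6
position: [0.5623, -0.1022, 0.0812]
tool_rot: [-3.14, 0.001, 1.34]
force: [0.3, -0.6, 0.3]
grip_width: -0.0003
clock: 12.8
position: [0.562, -0.1038, 0.0812]
tool_rot: [-3.14, 0.001, 1.34]
force: [-0.8, 1.1, 0.6]
grip_width: 0.0001
clock: 13.0
position: [0.5618, -0.1046, 0.0812]
tool_rot: [-3.14, 0.001, 1.34]
force: [0.7, 2.0, -1.2]
grip_width: 0.0003
[[-12.4  26.1]]
```

```bash
python3 -m jog '[{"delta_pos":[-0.25,-1,0],"spin":0,"claw":1},{"delta_pos":[-0.25,-1,0],"spin":0,"claw":1}]'
python3 -m jog '[{"delta_pos":[-0.25,-1,0],"spin":0,"claw":1},{"delta_pos":[-0.25,-1,0],"spin":0,"claw":1}]'
```

```text
clock: 13.2
position: [0.5617, -0.1048, 0.0812]
tool_rot: [-3.14, -0.0, 1.341]
force: [1.3, 7.3, 0.8]
grip_width: 0.0001
clock: 13.4
position: [0.5617, -0.1048, 0.0812]
tool_rot: [-3.14, -0.002, 1.341]
force: [0.8, 6.8, 0.9]
grip_width: 0.0003
```

The shutter is at its shut stop: the TCP stalled with about 7 N, close to the 26.3 mm predicted. Next I back off, rise and clear the view for a final check.

```bash
python3 -m jog '[{"delta_pos":[2,10,0],"spin":0,"claw":1},{"delta_pos":[3,14,20],"spin":0,"claw":1},{"delta_pos":[3,14,60],"spin":0,"claw":1},{"delta_pos":[3,14,100],"spin":0,"claw":1},{"delta_pos":[3,14,140],"spin":0,"claw":1},{"delta_pos":[-10,50,150],"spin":0,"claw":1},{"delta_pos":[-30,90,150],"spin":0,"claw":1},{"delta_pos":[-50,130,150],"spin":0,"claw":1}]'
python3 -m jog '[{"delta_pos":[-20,45,0],"spin":0,"claw":1},{"delta_pos":[-40,90,0],"spin":0,"claw":1},{"delta_pos":[-60,135,0],"spin":0,"claw":1},{"delta_pos":[-80,180,0],"spin":0,"claw":1},{"delta_pos":[-100,225,0],"spin":0,"claw":1},{"delta_pos":[-120,270,0],"spin":0,"claw":1},{"delta_pos":[-120,270,0],"spin":0,"claw":1}]'
python3 - <<'E'
from h import *
t=eyes.grab_frame("top");t0=cv2.imread("pics/top0.png")
c=lambda q:cv2.resize(q[150:290,265:445],None,fx=3,fy=3,interpolation=cv2.INTER_CUBIC)
d=cv2.absdiff(c(t),c(t0)); cv2.imwrite("pics/end.png",np.vstack([c(t)[:300],cv2.min(d*2,255)[:300]]) if 0 else c(t)); cv2.imwrite("pics/diff.png",d*2)
print((d.max(2)>60).sum(), bot.observe()['position'])
for i in(cv2.boundingRect(k) for k in cv2.findContours((d.max(2)>60).astype(np.uint8),0,2)[0]):print(i,end=' ')
E
```

```text
clock: 14.2
position: [0.5111, 0.0267, 0.2316]
tool_rot: [-3.141, -0.002, 1.341]
force: [1.3, 1.6, -0.3]
grip_width: 0.0002
clock: 14.9
position: [0.3879, 0.3027, 0.2313]
tool_rot: [-3.14, -0.003, 1.349]
force: [0.4, 0.0, -0.2]
grip_width: -0.0004
1129 [0.38937142 0.29968535 0.23141025]
(0, 397, 31, 23) (3, 396, 2, 2) (3, 391, 2, 2) (0, 384, 2, 5) (238, 226, 3, 3) (254, 222, 4, 5) (255, 213, 3, 5) (244, 195, 1, 1) (295, 171, 24, 74) (252, 158, 6, 6)
```

View pics/end.png

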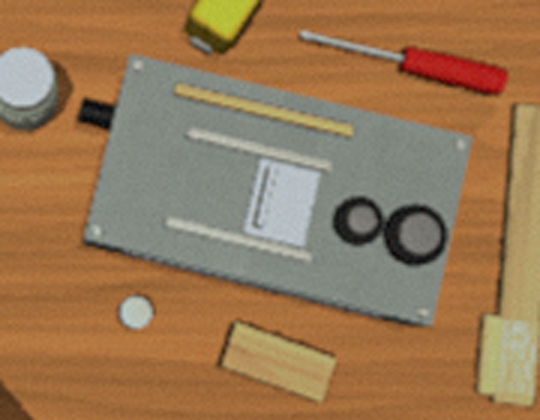

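Final top view: the plate corners are (262,158), (321,172), (305,246) and (245,234). The only differences from the first frame are at the shutter and the arm's shadow at bottom left. I'll check the plate position, then hand in.

Run:
```python
from h import *
f=lambda q:(np.array(q,float)+.5)/3-.5+np.array([265,150])
print(box(cast("top",f([(262,158),(321,172),(305,246),(245,234)]),.0735)))
s=bot.observe();print(s['clock'],s['force'],s['qd'].round(3));bot.job_done()
```

```text
[[ 20.4  19. ]
 [ 20.6 -30.4]
 [-41.9 -30.8]
 [-44.   18.6]]
14.95 [ 1.47486801 -1.3672901   0.22623514] [ 0.059 -0.015  0.043  0.022  0.01   0.001  0.036]
the job is handed in; nothing more can be done
```

The job is done and handed in at about 15 s of the 56 s allowed. All of it was done by pushing with the closed fingertips:
- **Shutter opened:** I pushed the fin to the open end stop, where the arm stalled and the force rose to about 7 N.
- **Reset key pressed:** The key bottomed out at z ≈ 44 mm, with a force of 18–30 N against it. It stayed down for a little over 1 s.
- **Shutter closed:** I pushed the fin back until it stalled at the shut stop, again at about 7 N, then moved the arm clear.

**Last checks:** The final top picture puts the plate at y ≈ -31 to +19 mm in the box's frame, against -30 to +20 for fully shut. That is within the camera's accuracy of about 2 mm. In the area I compared with the first picture (the box and most of its surroundings), only the shutter and the arm's shadow changed. The box, pencil and buttons look where they were.

**Disagreement between checks:** The wrist camera and the stop contacts placed the box 1–3 mm further along +y than the top camera did. I allowed for this and relied on contact force at the stops.

The arm still had a slight motion left, at most 0.06 rad/s, when I handed in, but it was well clear of everything.

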